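# Get the powder jar from behind the bath bottles and weigh it

### The arm

A 6-joint arm with a two-finger parallel gripper is mounted at the origin on the work surface. World frame = base frame: x ahead of the robot, y to its left, z up, the work surface at z = 0. Lengths are in m, angles in rad, forces in N, time in s.
With the tool pointing down it reaches from about 0.35 to 0.975 m from the base axis. Payload 4.9 kg.
Tool frame: the origin (TCP) lies between the finger pads; the fingertips stand 14 mm ahead of it and the grasp point (between the pads) lies 5 mm behind it (manip.tcp_to_tips is the distance from the TCP to the fingertips, in m); z points along the fingers, y is the line along which they close (so a half turn about z gives the same grasp; the last joint's range is limited). The gripper opens to 85 mm and grips with 20 to 120 N. Pads are 22 mm wide; open, the fingers measure 114 mm over their backs; the gripper's body (76 mm by 85 mm) begins 54 mm behind the grasp point. The pads swing forward as they close: fully open they stand 13 mm farther back than shut.
Start: joints at [1.046, 0.053, 1.613, -0, 1.476, -0.119], TCP at [0.247, 0.574, 0.245] pointing down, gripper open.
Joint ranges: [-3.01, 3.01], [-1.01, 2.22], [0.06, 2.58], [-1.02, 4.17], [0.09, 2.62], [-3.14, 3.14]. Speed limits (rad/s): [2.57, 2.57, 3.14, 3.14, 3.14, 3.14].

### API

Orientations are given as a unit quaternion [w, x, y, z].
In Python, from plant import manip gives the robot as it stands.
- The arm moves only by the tool servo_tool, never from a script. Its argument "moves" is a list that holds one entry, the list of rows, each a list of 7 numbers: the shift along the tool's x, y, z in mm, then the turn, a rotation vector about the tool's x, y, z in degrees, then the finger opening in mm, from 0 to 85.4. In form: [[[x, y, z, ax, ay, az, fingers], ...]]. A call has 1 to 12 rows; each row shifts and turns the commanded pose from where the row before left it, along the tool's axes as they then stand; what a row does not reach is not made up. A row lasts 1/8 s, in which the tool goes at most 62.5 mm and 10.7 degrees, less where a joint would pass 70% of its speed; a pose out of reach is approached as far as the arm can. A call with a gripper value outside its range is refused whole. The fingers move at their own pace and stop on an object; the grip force is fixed at half the most. Time passes only in rows, so rows that do not move let the fingers close. It gives the time, the measured TCP pose, the force, the opening and the grip force at its end, in the units of the state.
- manip.state(): the state, without advancing time (a new reading comes with each control period).
- manip.grab_frame(name): name is "scene" or "side" or "wrist"; returns a dict with "image" (400x640x3 uint8, blue, green, red), "mtx" (3x3 intrinsics, pixels), "eye" and "rotation" of the camera in the world. Camera axes: x right, y down, z forward; pixel columns grow to the right and rows downward; lengths in m; the calibration is good to about 2 mm. The wrist camera is an equidistant fisheye: a pixel r from the principal point sees the ray r / f radians off the axis. A picture is of the moment at which its call begins. There is no depth.
- manip.job_done(): hands the job in; it is judged then, once.
The state is a dict: "time": time; "joint_pos": joint angles; "joint_vel": joint speeds; "joint_efforts": joint torques, N m; "tool_pos": TCP position; "tool_rot": TCP orientation; "contact_force": force on the tool from outside, world axes, zero at the start; "ft_torque": the same for the moment, N m; "gripper_width": opening from 0.0 (shut) to 1.0 (fully open); "grasp_force": force on a finger pad.
Only numpy, scipy, OpenCV 4.12 (cv2) and the standard library are available. Lean on these libraries where they do the work, as an engineer would, in place of code of your own. Each camera call takes 0.05 s, during which the arm holds its last target. There are 200 camera calls.

### The job

The powder jar with the orange lid has to be weighed, but it stands at the back of the white tray behind the three black bottles: first stand all three bottles on the green mat, then set the jar upright on the middle of the scale's pan, and only then put every bottle back upright on the middle of the seat of its own cap's colour. Set things down rather than dropping them, tip nothing over, and leave the spoon on the mat where it lies.

Things in the scene. Friction and masses are not known exactly. Their poses are not given: they have to be found in the camera images.
- bottle_red: Black round bottle with a red screw cap and red band on a white label; 52 mm diameter, 168 mm tall, about 0.28 kg. The straight body ends 108 mm above its base, the shoulder at 124 mm; the cap is 34 mm in diameter, from 138 to 168 mm above the base: the place to grip from above. Origin: centre of its underside, z up along the bottle. Starts on the red seat.
- bottle_yellow: Black round bottle with a yellow screw cap and yellow band on a white label; 52 mm diameter, 168 mm tall, about 0.28 kg. The straight body ends 108 mm above its base, the shoulder at 124 mm; the cap is 34 mm in diameter, from 138 to 168 mm above the base: the place to grip from above. Origin: centre of its underside, z up along the bottle. Starts on the yellow seat.
- bottle_blue: Black round bottle with a blue screw cap and blue band on a white label; 52 mm diameter, 168 mm tall, about 0.28 kg. The straight body ends 108 mm above its base, the shoulder at 124 mm; the cap is 34 mm in diameter, from 138 to 168 mm above the base: the place to grip from above. Origin: centre of its underside, z up along the bottle. Starts on the blue seat.
- jar: Short white powder jar with an orange screw lid, standing at the back of the white tray, fenced in on three sides by the three bottles; 64 mm tall, body 52 mm in diameter, lid 54 mm in diameter from 46 to 64 mm above the base: the place to grip from above, about 0.16 kg. With the bottles gone there are 40 mm or more free all round it to the tray walls (tray rim 42 mm above the table). Origin: centre of its underside, z up. Only one such jar.
- seat_red: Flat round red seat, fixed to the floor of the white tray, 66 mm in diameter, 3 mm thick: the place of the bottle with the red cap, seen as a red rim round the foot of the bottle. Origin: centre of its underside, on the tray floor 4 mm above the table, z up; a bottle stands on it with its base 7 mm above the table. Neighbouring seats' centres are about 70 mm apart. The order of the colours changes from start to start.
- seat_yellow: Flat round yellow seat, fixed to the floor of the white tray, 66 mm in diameter, 3 mm thick: the place of the bottle with the yellow cap, seen as a yellow rim round the foot of the bottle. Origin: centre of its underside, on the tray floor 4 mm above the table, z up; a bottle stands on it with its base 7 mm above the table. Neighbouring seats' centres are about 70 mm apart. The order of the colours changes from start to start.
- seat_blue: Flat round blue seat, fixed to the floor of the white tray, 66 mm in diameter, 3 mm thick: the place of the bottle with the blue cap, seen as a blue rim round the foot of the bottle. Origin: centre of its underside, on the tray floor 4 mm above the table, z up; a bottle stands on it with its base 7 mm above the table. Neighbouring seats' centres are about 70 mm apart. The order of the colours changes from start to start.
- mat: Green cutting mat lying on the table, fixed, 190 mm (its x) by 240 mm (its y), 3 mm thick, with a fine white grid. Origin: centre of its underside, z up. The black spoon lies along its +x edge; the rest of it is free.
- scale: Grey compact scale, fixed, with a round steel weighing pan 112 mm in diameter whose flat top is 38 mm above the table. Origin: on the table exactly under the centre of the pan, z up; display and keys lie towards its -x.
- spoon: Black measuring spoon, 167 mm long, up to 28 mm wide and 10 mm high, lying on the mat along the mat's y axis, 70 to 78 mm from the mat's centre towards its +x. A bystander: leave it alone. Origin: middle of its length, underside; y runs from handle to bowl.
Things that resemble listed ones, but are neither listed nor needed, are in the scene too. Leave any pink look-alike of the bottle_blue alone.

How it is judged:
By the outcome, as a careful person would: the job done as asked, in the order asked, and still so for the second after the job is handed in, with the robot touching nothing.
It also fails if it takes over 147 s, if anything falls off the work surface, if the arm or the gripper's body presses on something with over 40 N, if the wrist force passes 120 N, or if a joint passes its speed limit or range.

## Working session

There is one attempt and no reset: what is moved stays moved. The work goes in short steps, Python scripts to look and compute and a tool call to move; the robot and the scene stay as the last step left them, time stands still between calls to the robot, and variables do not carry over. Pictures are saved under pics/ and viewed, at most 14 in all, crops included, and the job is handed in when it is done.

Besides the shell and the picture viewer there is one more tool, called after "Emit:" in YAML: its name, and indented under it one key for each argument. servo_tool: Moves the arm, as the interface text tells. Its arguments: {"type":"object","properties":{"moves":{"type":"array"}},"required":["moves"]}

```bash
mkdir -p pics; ls; python3 - <<'E'
from plant import manip
import cv2,numpy as np
s=manip.state();print(s['time'],s['tool_pos'],s['tool_rot'],s['contact_force'],s['gripper_width'])
for n in("scene","side"):
    f=manip.grab_frame(n);cv2.imwrite(f'pics/{n}0.png',f['image']);np.savez(f'pics/{n}.npz',**f)
    print(f['mtx'],f['eye'],f['rotation'])
E
```

```text
pics
0.0 [0.24640977 0.57372104 0.24406447] [-3.31597566e-04  2.01510158e-01  9.79485868e-01 -9.90553140e-04] [-0.12896891  0.02057543  0.21560699] 0.9943404323033402
[[491.51708967   0.         316.81542978]
 [  0.         491.51708967 200.45371155]
 [  0.           0.           1.        ]] [ 1.22909978 -0.50427811  1.06384204] [-0.31239702  0.82080744  0.44584015 -0.17294451]
[[449.54686123   0.         326.31959873]
 [  0.         449.54686123 195.10056638]
 [  0.           0.           1.        ]] [ 0.08814531 -0.87044156  0.59229338] [-0.48308673  0.85402402 -0.17178278  0.08809582]
```

View pics/scene0.png

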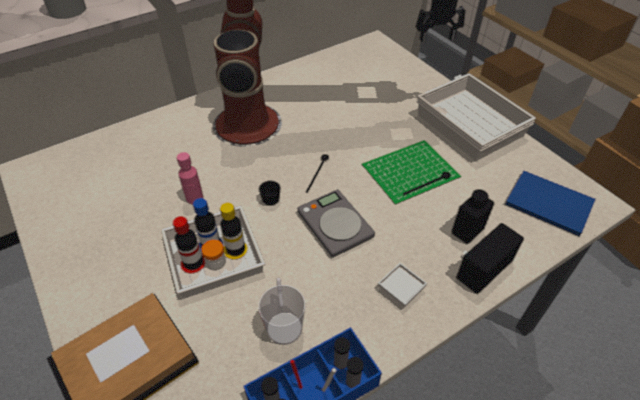

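View pics/side0.png

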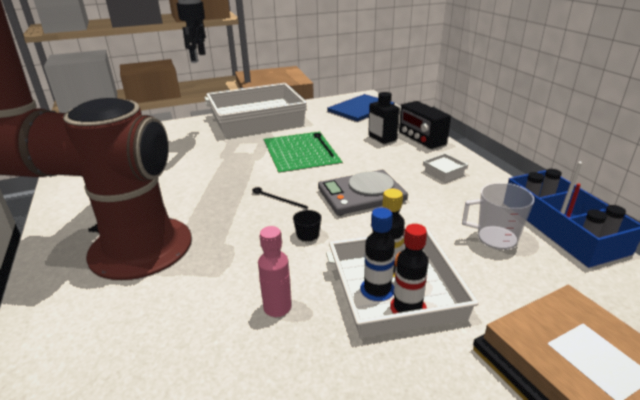

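The scene view shows the tray around (212,250) with red cap (181,225), blue cap (201,205), yellow cap (228,211) and orange jar lid (213,250). The pink look-alike is at (190,180). The scale pan is at (341,224) and the mat at (411,171). I'll enlarge these areas to measure.

```bash
cat > h.py <<'E'
import numpy as np,cv2
from scipy.spatial.transform import Rotation as R
def load(n):
    f=np.load(f'pics/{n}.npz'); return f
def rot(q): return R.from_quat(np.roll(q,-1)).as_matrix()
def ray(f,u,v):
    K=f['mtx'];d=rot(f['rotation'])@[(u-K[0,2])/K[0,0],(v-K[1,2])/K[1,1],1];return d
def onz(f,u,v,z):
    d=ray(f,u,v);e=f['eye'];return e+d*(z-e[2])/d[2]
def proj(f,p):
    c=rot(f['rotation']).T@(np.asarray(p)-f['eye']);K=f['mtx'];return c[:2]/c[2]*K[0,0]+K[:2,2]
E
python3 - <<'E'
from h import *
f=load('scene')['image'];g=load('side')['image']
a=cv2.resize(f[190:300,155:275],None,fx=4,fy=4,interpolation=2)
b=cv2.resize(g[180:330,320:480],None,fx=3,fy=3,interpolation=2)
c=np.zeros((600,800,3),np.uint8)
cv2.imwrite('pics/a.png',np.hstack([a[:, :480],np.zeros((440,0,3),np.uint8)]))
cv2.imwrite('pics/b.png',cv2.resize(f[130:260,290:470],None,fx=4,fy=4,interpolation=2))
cv2.imwrite('pics/c.png',cv2.resize(g[180:330,320:480],None,fx=4,fy=4,interpolation=2)) 
E
```

```text
(no output)
```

View pics/a.png

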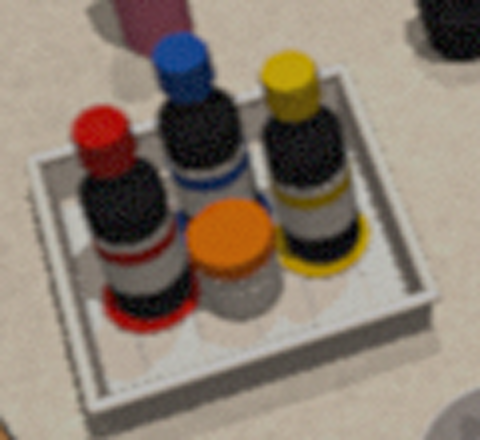

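View pics/b.png

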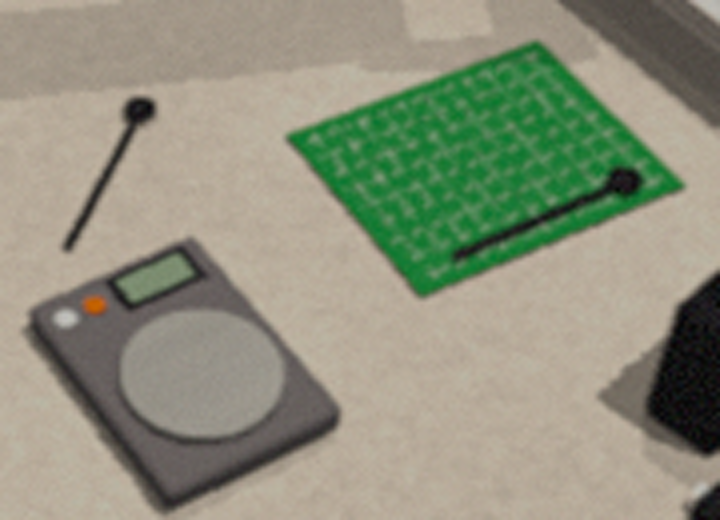

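View pics/c.png

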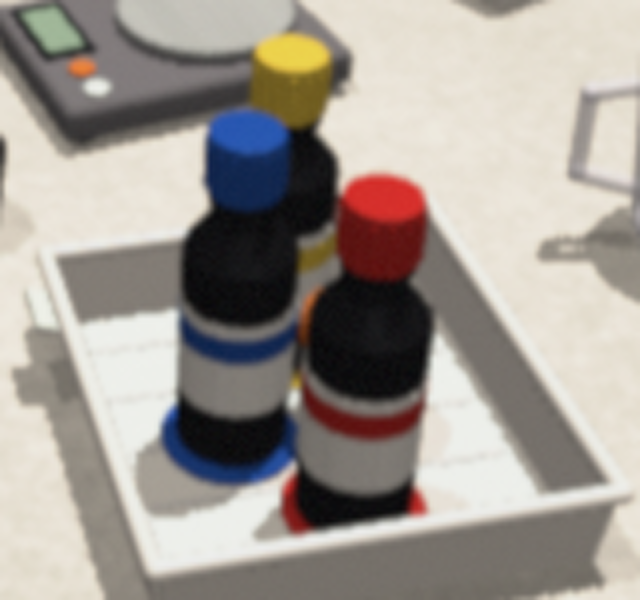

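Crop c (side) confirms the black bottles with red, blue and yellow caps on seats of matching colour; the pink one, outside the tray and a different colour, is not meant. The orange lid in crop a at (231,231) is the only jar.

```bash
python3 - <<'E'
from h import *
np.set_printoptions(precision=4,suppress=True)
S=load('scene');D=load('side')
a=lambda x,y:(155+(x-1.5)/4,190+(y-1.5)/4); b=lambda x,y:(290+(x-1.5)/4,130+(y-1.5)/4); c=lambda x,y:(320+(x-1.5)/4,180+(y-1.5)/4)
for n,p,q in(('red',a(103,128),c(383,197)),('blue',a(182,54),c(248,131)),('yel',a(290,73),c(291,52))):
    print(n,onz(S,*p,.175)[:2],onz(D,*q,.175)[:2])
print('jar',onz(S,*a(231,231),.068)[:2])
print('pan',onz(S,*b(202,373),.038)[:2], onz(D,371.5,183,.038)[:2])
m=[onz(S,*b(*p),.003)[:2] for p in((289,136),(540,40),(683,185),(422,297))];print('mat',m,np.mean(m,0))
print('spoon',onz(S,*b(460,257),.008)[:2],onz(S,*b(625,181),.008)[:2])
print('tray',[onz(S,*a(*p),.042)[:2] for p in((33,160),(342,70),(433,293),(93,408))])
print('seats',onz(S,*a(152,272),.007),onz(D,*c(232,430),.007))
# pink
print('pink',onz(S,184,157,.17)[:2],onz(D,270,233,.17)[:2], onz(S,269,193,0)[:2])
E
```

```text
red [ 0.4393 -0.3801] [ 0.4334 -0.3824]
blue [ 0.411  -0.3176] [ 0.4071 -0.319 ]
yel [ 0.4605 -0.2695] [ 0.4555 -0.2697]
jar [ 0.4667 -0.3301]
pan [ 0.5569 -0.0019] [ 0.5517 -0.0109]
mat [array([0.3758, 0.2067]), array([0.3968, 0.4441]), array([0.5818, 0.4244]), array([0.5624, 0.1878])] [0.4792 0.3157]
spoon [0.5502 0.2323] [0.5579 0.3864]
tray [array([ 0.3215, -0.4111]), array([ 0.3627, -0.203 ]), array([ 0.5601, -0.2396]), array([ 0.522 , -0.4505])]
seats [ 0.4222 -0.3768  0.007 ] [ 0.4079 -0.3189  0.007 ]
pink [ 0.2312 -0.2854] [ 0.2196 -0.2941] [ 0.3241 -0.0942]
```

Emit:
servo_tool:
  moves:
    - [[0,0,-8,0,0,9.53,85],[0,0,-8,0,0,9.53,85],[0,0,-8,0,0,9.53,85],[0,0,-8,0,0,9.53,85],[0,0,-8,0,0,9.53,85],[0,0,-8,0,0,9.53,85],[0,0,-8,0,0,9.53,85],[-50,10,0,0,0,0,70],[-55,13,0,0,0,0,70],[-55,13,0,0,0,0,70],[-55,13,0,0,0,0,70],[-55,13,0,0,0,0,70]]

```text
time: 1.6
tool_pos: [0.3088, 0.3025, 0.3008]
tool_rot: [0.0, 0.707, 0.708, -0.0]
contact_force: [0.7, -0.1, 0.8]
gripper_width: 0.823
grasp_force: 0.0
```

Emit:
servo_tool:
  moves:
    - [[-55,13,0,0,0,0,70],[-55,13,0,0,0,0,70],[-55,13,0,0,0,0,70],[-55,13,0,0,0,0,70],[-55,13,0,0,0,0,70],[-55,13,0,0,0,0,70],[-55,13,0,0,0,0,70],[-55,13,0,0,0,0,70],[-55,13,0,0,0,0,70],[-50,13,0,0,0,0,70],[0,0,0,0,0,0,70],[0,0,0,0,0,0,70]]

```text
time: 3.1
tool_pos: [0.439, -0.2403, 0.3007]
tool_rot: [-0.001, 0.707, 0.707, 0.0]
contact_force: [-0.7, 0.1, 0.1]
gripper_width: 0.817
grasp_force: 0.0
```

```bash
cat >> h.py <<'E'
def fray(f,u,v):
    K=f['mtx'];x=(u-K[0,2])/K[0,0];y=(v-K[1,2])/K[1,1];r=np.hypot(x,y)+1e-12
    return rot(f['rotation'])@[x/r*np.sin(r),y/r*np.sin(r),np.cos(r)]
def fonz(f,u,v,z):
    d=fray(f,u,v);e=f['eye'];return e+d*(z-e[2])/d[2]
def fproj(f,p):
    c=rot(f['rotation']).T@(np.asarray(p)-f['eye']);t=np.arctan2(np.hypot(*c[:2]),c[2]);K=f['mtx']
    return c[:2]/np.hypot(*c[:2])*t*K[0,0]+K[:2,2]
def wrist(name):
    from plant import manip
    f=manip.grab_frame('wrist');np.savez(f'pics/{name}.npz',**f);cv2.imwrite(f'pics/{name}.png',f['image']);return f
E
python3 - <<'E'
from h import *
f=wrist('w1');print(f['mtx'],f['eye'],rot(f['rotation']))
for p in((.437,-.381,.175),(.409,-.318,.175),(.458,-.27,.175),(.467,-.33,.068)):print(fproj(f,p))
E
```

```text
[[309.70691629   0.         324.42369075]
 [  0.         309.70691629 208.51398483]
 [  0.           0.           1.        ]] [ 0.43914595 -0.16150609  0.42908156] [[ 9.99998981e-01  1.32951922e-04 -1.42107511e-03]
 [-3.07032902e-04 -9.52303768e-01 -3.05151502e-01]
 [-1.39386567e-03  3.05151628e-01 -9.52302757e-01]]
[322.78937587 333.13608334]
[293.35831879 283.18307473]
[345.99219242 237.42099527]
[346.52863867 247.63385523]
```

View pics/w1.png

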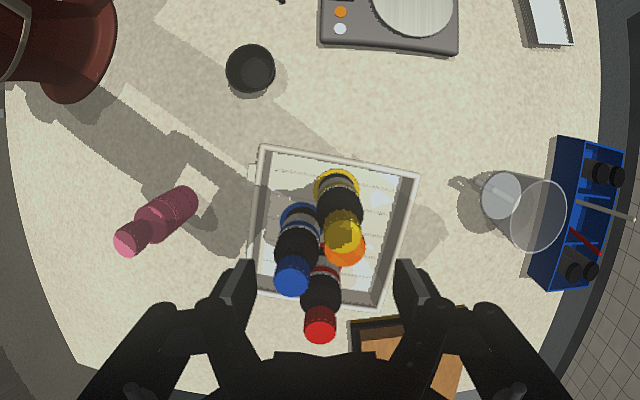

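The wrist view shows the cap tops: yellow about (345,238), blue (292,281), red (320,331). That agrees with the predictions within 2 px. The pan is at (413,5).

```bash
python3 - <<'E'
from h import *
np.set_printoptions(precision=4,suppress=True)
f=load('w1')
for n,p,z in(('y',(345,238),.175),('b',(292,281),.175),('r',(320,331),.175),('seaty',(338,187),.007)):print(n,fonz(f,*p,z))
i=f['image'].astype(int);c=cv2.resize(f['image'][160:350,240:400],None,fx=3,fy=3,interpolation=2);cv2.imwrite('pics/d.png',c)
E
```

```text
y [ 0.4571 -0.2706  0.175 ]
b [ 0.4078 -0.3156  0.175 ]
r [ 0.4341 -0.378   0.175 ]
seaty [ 0.4576 -0.2651  0.007 ]
```

View pics/d.png

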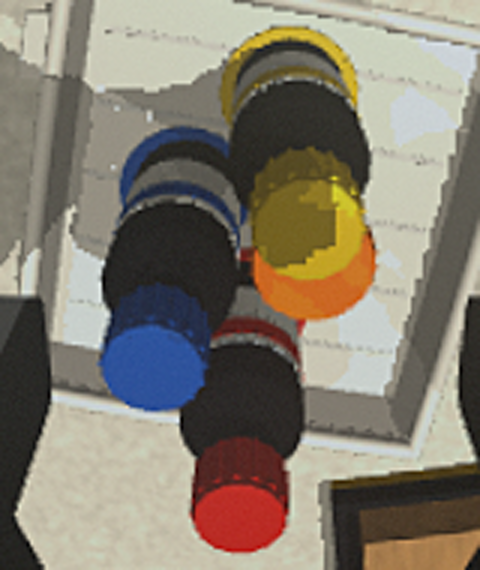

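Moving over yellow, lowering onto its cap and gripping.

Emit:
servo_tool:
  moves:
    - [[-15,8,20,0,0,0,70],[-14,8,30,0,0,0,65],[0,0,40,0,0,0,65],[0,0,30,0,0,0,65],[0,0,20,0,0,0,65],[0,0,6,0,0,0,65],[0,0,0,0,0,0,65],[0,0,0,0,0,0,15],[0,0,0,0,0,0,15],[0,0,0,0,0,0,15],[0,0,0,0,0,0,15],[0,0,0,0,0,0,15]]

```text
time: 4.65
tool_pos: [0.4559, -0.2703, 0.1569]
tool_rot: [0.001, 0.707, 0.707, -0.0]
contact_force: [-0.7, -0.3, 5.7]
gripper_width: 0.381
grasp_force: 60.1
```

Emit:
servo_tool:
  moves:
    - [[0,0,0,0,0,0,15],[0,0,0,0,0,0,15]]

```text
time: 4.9
tool_pos: [0.4559, -0.2703, 0.1569]
tool_rot: [0.001, 0.707, 0.707, 0.0]
contact_force: [-1.4, 0.3, 5.3]
gripper_width: 0.378
grasp_force: 60.1
```

Emit:
servo_tool:
  moves:
    - [[0,0,-8,0,0,0,15],[0,0,-20,0,0,0,15],[0,0,-30,0,0,0,15],[0,0,-30,0,0,0,15],[10,0,-20,0,0,0,15],[25,0,-7,0,0,0,15],[40,0,0,0,0,0,15],[50,0,0,0,0,0,15],[50,0,0,0,0,0,15],[50,0,0,0,0,0,15],[50,0,0,0,0,0,15],[50,0,0,0,0,0,15]]

```text
time: 6.4
tool_pos: [0.4543, 0.0575, 0.2705]
tool_rot: [-0.0, 0.707, 0.707, 0.0]
contact_force: [0.5, -0.3, -3.6]
gripper_width: 0.388
grasp_force: 60.0
```

Emit:
servo_tool:
  moves:
    - [[50,0,0,0,0,0,15],[50,0,0,0,0,0,15],[50,0,0,0,0,0,15],[50,0,0,0,0,0,15],[50,0,0,0,0,0,15],[45,2,0,0,0,0,15],[30,0,0,0,0,0,15],[16,0,0,0,0,0,15],[0,0,20,0,0,0,15],[0,0,30,0,0,0,15],[0,0,30,0,0,0,15],[0,0,15,0,0,0,15]]

```text
time: 7.9
tool_pos: [0.4555, 0.3941, 0.1716]
tool_rot: [-0.0, 0.707, 0.707, -0.003]
contact_force: [0.3, -0.0, -2.3]
gripper_width: 0.383
grasp_force: 60.0
```

Emit:
servo_tool:
  moves:
    - [[0,0,8,0,0,0,15],[0,0,6,0,0,0,15],[0,0,2,0,0,0,15],[0,0,0,0,0,0,15],[0,0,0,0,0,0,15]]

```text
time: 8.52
tool_pos: [0.4571, 0.3966, 0.16]
tool_rot: [0.0, 0.707, 0.707, 0.001]
contact_force: [0.6, 0.5, -3.5]
gripper_width: 0.38
grasp_force: 60.0
```

Emit:
servo_tool:
  moves:
    - [[0,0,3,0,0,0,15],[0,0,2,0,0,0,15],[0,0,0,0,0,0,15],[0,0,0,0,0,0,15]]

```text
time: 9.02
tool_pos: [0.4568, 0.3964, 0.1542]
tool_rot: [-0.0, 0.707, 0.707, -0.0]
contact_force: [-0.5, -0.9, -2.2]
gripper_width: 0.382
grasp_force: 60.0
```

Emit:
servo_tool:
  moves:
    - [[0,0,1.5,0,0,0,15],[0,0,0,0,0,0,15],[0,0,0,0,0,0,15]]

```text
time: 9.4
tool_pos: [0.4569, 0.3965, 0.153]
tool_rot: [0.0, 0.707, 0.707, 0.0]
contact_force: [-0.1, 0.4, -1.3]
gripper_width: 0.382
grasp_force: 60.5
```

Contact is starting. Next: 1 mm more, release, rise.

Emit:
servo_tool:
  moves:
    - [[0,0,1,0,0,0,15],[0,0,0,0,0,0,15],[0,0,0,0,0,0,50],[0,0,0,0,0,0,65],[0,0,0,0,0,0,65],[0,0,-15,0,0,0,65],[0,0,-40,0,0,0,65],[0,0,-40,0,0,0,65],[-20,0,-23,0,0,0,65],[-45,-5,0,0,0,0,65],[-59,-5,0,0,0,0,65],[-59,-5,0,0,0,0,65]]

```text
time: 10.9
tool_pos: [0.4418, 0.212, 0.2712]
tool_rot: [0.001, 0.707, 0.708, 0.001]
contact_force: [0.1, -0.2, 1.0]
gripper_width: 0.762
grasp_force: 0.0
```

Emit:
servo_tool:
  moves:
    - [[-59,-5,0,0,0,0,65],[-59,-5,0,0,0,0,65],[-59,-5,0,0,0,0,65],[-59,-5,0,0,0,0,65],[-59,-5,0,0,0,0,65],[-59,-5,0,0,0,0,65],[-59,-5,0,0,0,0,65],[-59,0,0,0,0,0,65],[-40,0,0,0,0,0,65],[-19,0,0,0,0,0,65],[0,0,0,0,0,0,65],[0,0,0,0,0,0,65]]

```text
time: 12.4
tool_pos: [0.4076, -0.3165, 0.2701]
tool_rot: [-0.0, 0.706, 0.708, 0.0]
contact_force: [0.6, 0.1, -0.3]
gripper_width: 0.76
grasp_force: 0.0
```

Emit:
servo_tool:
  moves:
    - [[-1,0,30,0,0,0,65],[0,0,40,0,0,0,65],[0,0,25,0,0,0,65],[0,0,14,0,0,0,65],[0,0,6,0,0,0,65],[0,0,0,0,0,0,65],[0,0,0,0,0,0,15],[0,0,0,0,0,0,15],[0,0,0,0,0,0,15],[0,0,0,0,0,0,15],[0,0,0,0,0,0,15],[0,0,0,0,0,0,15]]

```text
time: 13.9
tool_pos: [0.4077, -0.3193, 0.1562]
tool_rot: [0.001, 0.707, 0.707, -0.0]
contact_force: [-1.5, -0.2, 5.7]
gripper_width: 0.383
grasp_force: 59.7
```

```bash
python3 - <<'E'
from h import *
from plant import manip
f=manip.grab_frame('scene');cv2.imwrite('pics/s1.png',f['image'])
E
```

```text
(no output)
```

View pics/s1.png

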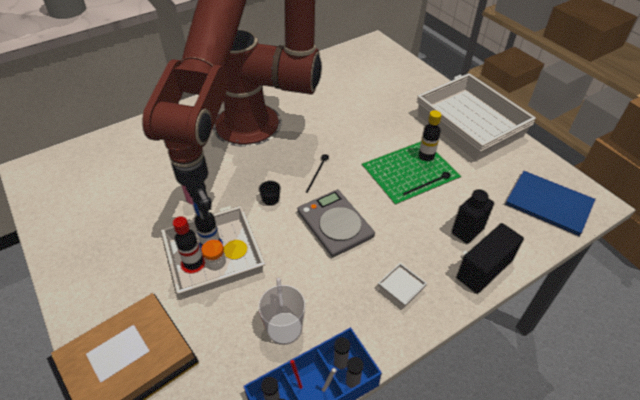

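Yellow stands upright on the mat (429,150) and its seat is free at (236,250). The gripper is on blue's cap.

Emit:
servo_tool:
  moves:
    - [[0,0,-8,0,0,0,15],[0,0,-20,0,0,0,15],[0,0,-30,0,0,0,15],[0,0,-30,0,0,0,15],[10,3,-20,0,0,0,15],[25,5,-7,0,0,0,15],[40,5,0,0,0,0,15],[50,5,0,0,0,0,15],[50,5,0,0,0,0,15],[50,5,0,0,0,0,15],[50,5,0,0,0,0,15],[50,5,0,0,0,0,15]]

```text
time: 15.45
tool_pos: [0.4446, 0.0086, 0.2701]
tool_rot: [0.0, 0.707, 0.707, 0.0]
contact_force: [0.8, 0.0, -1.4]
gripper_width: 0.381
grasp_force: 59.9
```

Emit:
servo_tool:
  moves:
    - [[50,5,0,0,0,0,15],[50,0,0,0,0,0,15],[50,0,0,0,0,0,15],[50,0,0,0,0,0,15],[50,0,0,0,0,0,15],[36,0,0,0,0,0,15],[20,0,0,0,0,0,15],[6,0,20,0,0,0,15],[0,0,30,0,0,0,15],[0,0,30,0,0,0,15],[0,0,20,0,0,0,15],[0,0,10,0,0,0,15]]

```text
time: 16.95
tool_pos: [0.4492, 0.3173, 0.1577]
tool_rot: [-0.0, 0.707, 0.707, -0.001]
contact_force: [0.0, 0.2, -2.7]
gripper_width: 0.378
grasp_force: 59.9
```

Emit:
servo_tool:
  moves:
    - [[0,0,3,0,0,0,15],[0,0,2,0,0,0,15],[0,0,1,0,0,0,15],[0,0,0,0,0,0,15],[0,0,0,0,0,0,15]]

```text
time: 17.58
tool_pos: [0.4501, 0.3185, 0.1542]
tool_rot: [0.0, 0.707, 0.707, 0.0]
contact_force: [-0.1, 0.8, -1.5]
gripper_width: 0.38
grasp_force: 59.9
```

Emit:
servo_tool:
  moves:
    - [[0,0,1.5,0,0,0,15],[0,0,0,0,0,0,15],[0,0,0,0,0,0,50],[0,0,0,0,0,0,65],[0,0,0,0,0,0,65],[0,0,-15,0,0,0,65],[0,0,-40,0,0,0,65],[0,0,-40,0,0,0,65],[-20,0,-23,0,0,0,65],[-45,-5,0,0,0,0,65],[-59,-5,0,0,0,0,65],[-59,-5,0,0,0,0,65]]

```text
time: 19.08
tool_pos: [0.4349, 0.134, 0.2719]
tool_rot: [0.001, 0.706, 0.708, 0.001]
contact_force: [1.0, -0.6, 0.0]
gripper_width: 0.762
grasp_force: 0.0
```

Emit:
servo_tool:
  moves:
    - [[-59,0,0,0,0,0,65],[-59,0,0,0,0,0,65],[-59,0,0,0,0,0,65],[-59,0,0,0,0,0,65],[-59,0,0,0,0,0,65],[-59,0,0,0,0,0,65],[-59,0,0,0,0,0,65],[-50,0,0,0,0,0,65],[-35,0,0,0,0,0,65],[-17.5,0,0,0,0,0,65],[0,0,20,0,0,0,65],[0,0,20,0,0,0,65]]

```text
time: 20.58
tool_pos: [0.4354, -0.3788, 0.2287]
tool_rot: [-0.0, 0.706, 0.708, 0.0]
contact_force: [-0.4, -0.1, 0.3]
gripper_width: 0.76
grasp_force: 0.0
```

Emit:
servo_tool:
  moves:
    - [[0,0,30,0,0,0,65],[0,0,25,0,0,0,65],[0,0,14,0,0,0,65],[0,0,4,0,0,0,65],[0,0,0,0,0,0,65],[0,0,0,0,0,0,65]]

```text
time: 21.32
tool_pos: [0.4359, -0.3806, 0.1586]
tool_rot: [0.001, 0.707, 0.707, -0.0]
contact_force: [0.6, 0.2, 0.8]
gripper_width: 0.759
grasp_force: 0.0
```

Emit:
servo_tool:
  moves:
    - [[0,0,3,0,0,0,65],[0,0,0,0,0,0,15],[0,0,0,0,0,0,15],[0,0,0,0,0,0,15],[0,0,0,0,0,0,15],[0,0,0,0,0,0,15],[0,0,0,0,0,0,15],[0,0,0,0,0,0,15]]

```text
time: 22.32
tool_pos: [0.4354, -0.3803, 0.1546]
tool_rot: [0.0, 0.707, 0.707, -0.0]
contact_force: [-1.4, -0.3, 4.5]
gripper_width: 0.384
grasp_force: 59.9
```

Emit:
servo_tool:
  moves:
    - [[0,0,-8,0,0,0,15],[0,0,-20,0,0,0,15],[0,0,-30,0,0,0,15],[0,0,-30,0,0,0,15],[10,0,-20,0,0,0,15],[25,2,-7,0,0,0,15],[40,2,0,0,0,0,15],[50,2,0,0,0,0,15],[50,2,0,0,0,0,15],[50,0,0,0,0,0,15],[50,0,0,0,0,0,15],[50,0,0,0,0,0,15]]

```text
time: 23.82
tool_pos: [0.4425, -0.053, 0.2696]
tool_rot: [0.0, 0.707, 0.707, 0.0]
contact_force: [0.4, -0.0, -2.5]
gripper_width: 0.381
grasp_force: 59.9
```

Emit:
servo_tool:
  moves:
    - [[50,0,0,0,0,0,15],[50,0,0,0,0,0,15],[50,0,0,0,0,0,15],[50,0,0,0,0,0,15],[45,0,0,0,0,0,15],[30,0,0,0,0,0,15],[16,0,0,0,0,0,15],[5,0,20,0,0,0,15],[0,0,30,0,0,0,15],[0,0,30,0,0,0,15],[0,0,20,0,0,0,15],[0,0,10,0,0,0,15]]

```text
time: 25.32
tool_pos: [0.4422, 0.24, 0.1573]
tool_rot: [-0.001, 0.707, 0.707, -0.001]
contact_force: [-0.9, 0.6, -2.4]
gripper_width: 0.381
grasp_force: 59.9
```

Emit:
servo_tool:
  moves:
    - [[0,0,3,0,0,0,15],[0,0,2,0,0,0,15],[0,0,1,0,0,0,15],[0,0,0,0,0,0,15],[0,0,0,0,0,0,15]]

```text
time: 25.95
tool_pos: [0.4431, 0.241, 0.1537]
tool_rot: [0.0, 0.707, 0.707, 0.0]
contact_force: [-0.4, -0.0, -2.5]
gripper_width: 0.383
grasp_force: 59.9
```

Emit:
servo_tool:
  moves:
    - [[0,0,2,0,0,0,15],[0,0,1,0,0,0,15],[0,0,0,0,0,0,15],[0,0,0,0,0,0,15]]

```text
time: 26.45
tool_pos: [0.443, 0.2409, 0.1506]
tool_rot: [-0.0, 0.707, 0.707, 0.0]
contact_force: [-1.1, -0.2, 0.9]
gripper_width: 0.387
grasp_force: 60.3
```

Emit:
servo_tool:
  moves:
    - [[0,0,0,0,0,0,50],[0,0,0,0,0,0,65],[0,0,0,0,0,0,65],[0,0,-15,0,0,0,65],[0,0,-40,0,0,0,65],[0,0,-40,0,0,0,65],[-20,0,-24,0,0,0,65],[-45,5,0,0,0,0,85],[-59,5,0,0,0,0,85],[-59,5,0,0,0,0,85],[-59,2,0,0,0,0,85],[-59,0,0,0,0,0,85]]

```text
time: 27.95
tool_pos: [0.4602, -0.0621, 0.2709]
tool_rot: [0.001, 0.707, 0.707, 0.001]
contact_force: [-0.2, -0.5, -0.6]
gripper_width: 0.997
grasp_force: 0.0
```

Emit:
servo_tool:
  moves:
    - [[-59,0,0,0,0,0,85],[-59,0,0,0,0,0,85],[-59,0,0,0,0,0,85],[-40,0,0,0,0,0,85],[-23,0,0,0,0,0,85],[0,0,0,0,0,0,85],[0,0,0,0,0,0,85]]

```text
time: 28.82
tool_pos: [0.4606, -0.2991, 0.2696]
tool_rot: [-0.0, 0.706, 0.708, 0.0]
contact_force: [-0.3, 0.0, 0.7]
gripper_width: 0.994
grasp_force: 0.0
```

```bash
python3 - <<'E'
from h import *
f=wrist('w2');print(f['eye'],fproj(f,(.467,-.33,.068)))
E
```

```text
[ 0.46044665 -0.22023356  0.397899  ] [330.2092366  211.72809555]
```

View pics/w2.png

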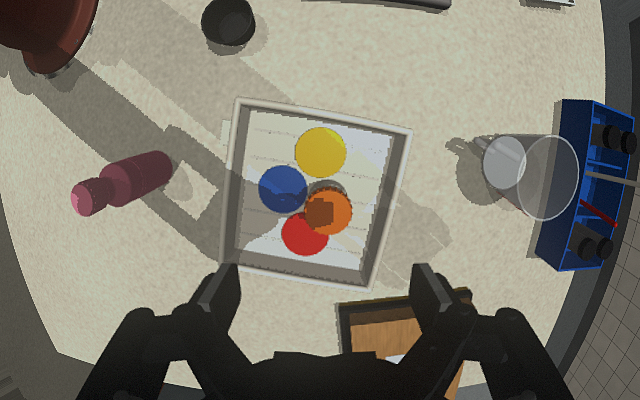

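Tray empty but for the jar: lid top about (329,212). Seats: yellow (320,152), blue (283,189), red (305,233), the last partly hidden.

```bash
python3 - <<'E'
from h import *
np.set_printoptions(precision=4,suppress=True)
f=load('w2');im=f['image'];h=cv2.cvtColor(im,cv2.COLOR_BGR2HSV)[90:270,230:420]
def blob(lo,hi,s=120):
    m=cv2.inRange(h,(lo,s,40),(hi,255,255));n,l,st,c=cv2.connectedComponentsWithStats(m);k=1+st[1:,4].argmax()
    p=np.argwhere(l==k)[:,::-1]+[230,90];c,r=cv2.minEnclosingCircle(p.astype(np.float32));return st[k,4],p.mean(0),c,r
for n,a,z in(('y',(22,35),.007),('b',(105,125),.007),('r',(0,4),.007),('jar',(6,19),.068)):
    A,m,c,r=blob(*a);print(n,A,m,c,r,fonz(f,*m,z)[:2],fonz(f,*c,z)[:2])
E
```

```text
y 2018 [319.9916 152.1427] (319.9172668457031, 152.2993621826172) 25.474660873413086 [ 0.4548 -0.2709] [ 0.4547 -0.2711]
b 1608 [280.9198 188.1088] (282.46331787109375, 188.47743225097656) 24.09429931640625 [ 0.4036 -0.3178] [ 0.4056 -0.3183]
r 1265 [301.8775 236.2395] (304.90216064453125, 233.0) 23.441707611083984 [ 0.4296 -0.3858] [ 0.4339 -0.3809]
jar 1813 [327.5488 210.5836] (327.5714416503906, 210.2857208251953) 24.7642879486084 [ 0.464  -0.3287] [ 0.464  -0.3283]
```

Emit:
servo_tool:
  moves:
    - [[-15,3,20,0,0,0,85],[-15,2,40,0,0,0,85],[0,0,50,0,0,0,85],[0,0,40,0,0,0,85],[0,0,30,0,0,0,85],[0,0,20,0,0,0,85],[0,0,10,0,0,0,85],[0,0,4,0,0,0,85],[0,0,0,0,0,0,85],[0,0,0,0,0,0,85]]

```text
time: 30.12
tool_pos: [0.4659, -0.3307, 0.0565]
tool_rot: [0.001, 0.707, 0.707, 0.0]
contact_force: [-0.3, -0.4, 0.1]
gripper_width: 0.993
grasp_force: 0.0
```

Emit:
servo_tool:
  moves:
    - [[0,0,0,0,0,0,40],[0,0,0,0,0,0,40],[0,0,0,0,0,0,40],[0,0,0,0,0,0,40],[0,0,0,0,0,0,40],[0,0,0,0,0,0,40]]

```text
time: 30.88
tool_pos: [0.4657, -0.3306, 0.0562]
tool_rot: [0.001, 0.707, 0.707, -0.0]
contact_force: [-0.8, -0.1, 5.2]
gripper_width: 0.612
grasp_force: 62.9
```

Emit:
servo_tool:
  moves:
    - [[0,0,-8,0,0,0,40],[0,0,-20,0,0,0,40],[0,0,-35,0,0,0,40],[0,0,-40,0,0,0,40],[15,5,-35,0,0,0,40],[30,10,-12,0,0,0,40],[45,15,0,0,0,0,40],[50,15,0,0,0,0,40],[50,15,0,0,0,0,40],[40,13,0,0,0,0,40],[25,10,0,0,0,0,40],[15,5,0,0,0,0,40]]

```text
time: 32.38
tool_pos: [0.5534, -0.0588, 0.2062]
tool_rot: [0.0, 0.706, 0.708, 0.0]
contact_force: [0.8, -0.8, -1.9]
gripper_width: 0.612
grasp_force: 62.9
```

Emit:
servo_tool:
  moves:
    - [[0,0,0,0,0,0,40],[0,0,0,0,0,0,40]]

```text
time: 32.62
tool_pos: [0.5529, -0.0609, 0.2054]
tool_rot: [0.0, 0.707, 0.707, -0.0]
contact_force: [0.6, 0.3, -1.9]
gripper_width: 0.617
grasp_force: 63.0
```

```bash
python3 - <<'E'
from h import *
f=wrist('w3');print(f['eye'],fproj(f,(.554,-.004,.038)))
E
```

```text
[0.55301236 0.01811267 0.33368374] [325.65610221 135.08409828]
```

View pics/w3.png

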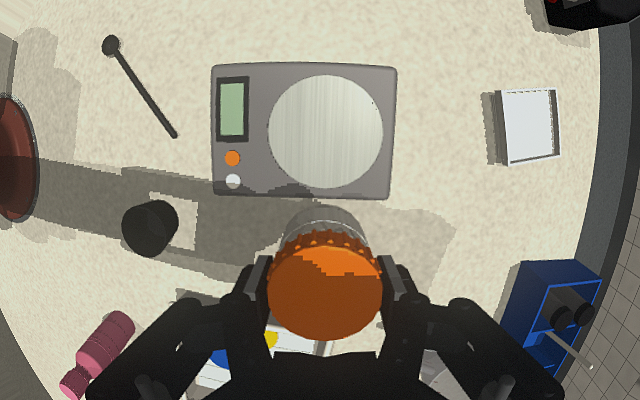

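The pan spans columns 267–384 and rows 74–189, so its centre is at (325.5,131.5). The lid top is at (325,292).

```bash
python3 - <<'E'
from h import *
f=load('w3');print(fonz(f,325.5,131.5,.038),fonz(f,325,292,.217))
E
```

```text
[ 0.55385324 -0.00056182  0.038     ] [ 0.55313681 -0.05855254  0.217     ]
```

Emit:
servo_tool:
  moves:
    - [[15,1,0,0,0,0,40],[29,0,15,0,0,0,40],[15,0,30,0,0,0,40],[0,0,30,0,0,0,40],[0,0,20,0,0,0,40],[0,0,10,0,0,0,40],[0,0,4,0,0,0,40],[0,0,2,0,0,0,40],[0,0,0,0,0,0,40],[0,0,0,0,0,0,40]]

```text
time: 33.92
tool_pos: [0.5546, -0.0012, 0.0951]
tool_rot: [0.001, 0.707, 0.707, 0.0]
contact_force: [-0.8, -0.3, -0.7]
gripper_width: 0.611
grasp_force: 63.0
```

Emit:
servo_tool:
  moves:
    - [[0,0,1.5,0,0,0,40],[0,0,0,0,0,0,40],[0,0,0,0,0,0,40]]

```text
time: 34.3
tool_pos: [0.5541, -0.001, 0.0928]
tool_rot: [-0.0, 0.707, 0.707, -0.0]
contact_force: [0.3, -1.0, -1.5]
gripper_width: 0.606
grasp_force: 62.9
```

Emit:
servo_tool:
  moves:
    - [[0,0,1.5,0,0,0,40],[0,0,1,0,0,0,40],[0,0,0,0,0,0,40],[0,0,0,0,0,0,40]]

```text
time: 34.8
tool_pos: [0.5541, -0.0011, 0.0903]
tool_rot: [-0.0, 0.707, 0.707, 0.0]
contact_force: [-0.9, -0.5, -1.4]
gripper_width: 0.609
grasp_force: 63.0
```

Emit:
servo_tool:
  moves:
    - [[0,0,1,0,0,0,40],[0,0,0,0,0,0,40],[0,0,0,0,0,0,40]]

```text
time: 35.17
tool_pos: [0.5542, -0.0011, 0.0902]
tool_rot: [-0.0, 0.707, 0.707, -0.0]
contact_force: [-2.9, 0.1, 5.6]
gripper_width: 0.612
grasp_force: 63.5
```

Emit:
servo_tool:
  moves:
    - [[0,0,0,0,0,0,70],[0,0,0,0,0,0,85],[0,0,0,0,0,0,85],[0,0,-15,0,0,0,85],[0,0,-40,0,0,0,85],[0,0,-50,0,0,0,85],[0,0,-50,0,0,0,70],[15,-10,-25,0,0,0,65],[35,-18,0,0,0,0,65],[45,-23,0,0,0,0,65],[45,-20,0,0,0,0,65],[45,-20,0,0,0,0,65]]

```text
time: 36.67
tool_pos: [0.4623, 0.1851, 0.2707]
tool_rot: [0.001, 0.707, 0.707, 0.001]
contact_force: [-0.3, 1.2, 0.3]
gripper_width: 0.765
grasp_force: 0.0
```

Emit:
servo_tool:
  moves:
    - [[35,-10,0,0,0,0,65],[22,-10,0,0,0,0,65],[0,0,0,0,0,0,65],[0,0,0,0,0,0,65]]

```text
time: 37.17
tool_pos: [0.4432, 0.2405, 0.27]
tool_rot: [0.0, 0.707, 0.707, 0.0]
contact_force: [-0.5, 0.4, -1.0]
gripper_width: 0.761
grasp_force: 0.0
```

```bash
python3 - <<'E'
from h import *
from plant import manip
f=manip.grab_frame('scene');print(f['image'].shape);a=cv2.resize(f['image'][90:270,270:480],None,fx=3,fy=3);cv2.imwrite('pics/s2.png',a)
E
```

```text
(400, 640, 3)
```

View pics/s2.png

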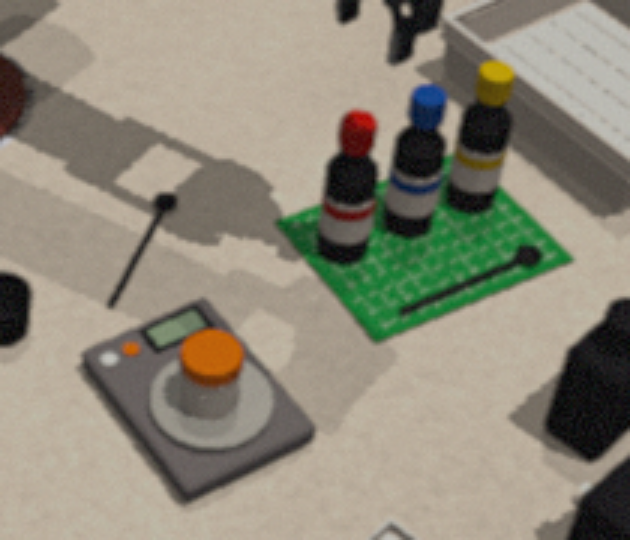

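All three bottles stand upright on the mat. The jar stands on the middle of the pan, crop (211,390). Now back with red.

Emit:
servo_tool:
  moves:
    - [[0,0,30,0,0,0,65],[0,0,40,0,0,0,65],[0,0,25,0,0,0,65],[0,0,14,0,0,0,65],[0,0,9,0,0,0,65],[0,0,0,0,0,0,65],[0,0,0,0,0,0,15],[0,0,0,0,0,0,15],[0,0,0,0,0,0,15],[0,0,0,0,0,0,15],[0,0,0,0,0,0,15],[0,0,0,0,0,0,15]]

```text
time: 38.72
tool_pos: [0.4435, 0.2412, 0.1527]
tool_rot: [0.0, 0.707, 0.707, 0.001]
contact_force: [-2.0, 0.1, 5.8]
gripper_width: 0.384
grasp_force: 59.5
```

Emit:
servo_tool:
  moves:
    - [[0,0,-8,0,0,0,15],[0,0,-20,0,0,0,15],[0,0,-30,0,0,0,15],[0,0,-30,0,0,0,15],[0,0,-25,0,0,0,15],[-15,-2,-6,0,0,0,15],[-35,-2,0,0,0,0,15],[-50,-2,0,0,0,0,15],[-50,-2,0,0,0,0,15],[-50,0,0,0,0,0,15],[-50,0,0,0,0,0,15],[-50,0,0,0,0,0,15]]

```text
time: 40.22
tool_pos: [0.4339, -0.0612, 0.2695]
tool_rot: [-0.0, 0.707, 0.707, -0.0]
contact_force: [1.1, -0.7, -2.8]
gripper_width: 0.382
grasp_force: 59.9
```

Emit:
servo_tool:
  moves:
    - [[-50,0,0,0,0,0,15],[-50,0,0,0,0,0,15],[-50,0,0,0,0,0,15],[-50,0,0,0,0,0,15],[-50,0,0,0,0,0,15],[-40,0,0,0,0,0,15],[-22,0,0,0,0,0,15],[-9,0,0,0,0,0,15],[0,0,0,0,0,0,15],[0,0,0,0,0,0,15]]

```text
time: 41.48
tool_pos: [0.4356, -0.379, 0.2703]
tool_rot: [-0.0, 0.706, 0.708, 0.0]
contact_force: [0.5, 0.3, -2.1]
gripper_width: 0.383
grasp_force: 59.9
```

Emit:
servo_tool:
  moves:
    - [[-1,-0.5,25,0,0,0,15],[0,0,35,0,0,0,15],[0,0,30,0,0,0,15],[0,0,15,0,0,0,15],[0,0,4,0,0,0,15],[0,0,2,0,0,0,15],[0,0,0,0,0,0,15],[0,0,0,0,0,0,15]]

```text
time: 42.48
tool_pos: [0.4353, -0.3816, 0.1604]
tool_rot: [0.001, 0.707, 0.707, -0.0]
contact_force: [-0.2, -0.1, -1.0]
gripper_width: 0.38
grasp_force: 59.9
```

Emit:
servo_tool:
  moves:
    - [[0.5,0,2,0,0,0,15],[0,0,1,0,0,0,15],[0,0,0,0,0,0,15],[0,0,0,0,0,0,15]]

```text
time: 42.98
tool_pos: [0.4349, -0.3808, 0.1567]
tool_rot: [0.0, 0.707, 0.707, -0.0]
contact_force: [-1.1, -0.4, 0.6]
gripper_width: 0.383
grasp_force: 60.5
```

Emit:
servo_tool:
  moves:
    - [[0,0,0.5,0,0,0,50],[0,0,0,0,0,0,65],[0,0,0,0,0,0,65],[0,0,-15,0,0,0,65],[0,0,-40,0,0,0,65],[0,0,-40,0,0,0,65],[20,0,-19,0,0,0,65],[45,5,0,0,0,0,65],[59,5,0,0,0,0,65],[59,5,0,0,0,0,65],[59,0,0,0,0,0,65],[59,0,0,0,0,0,65]]

```text
time: 44.48
tool_pos: [0.4496, -0.0779, 0.2713]
tool_rot: [0.001, 0.707, 0.707, 0.001]
contact_force: [0.8, 0.2, -0.6]
gripper_width: 0.76
grasp_force: 0.0
```

Emit:
servo_tool:
  moves:
    - [[59,0,0,0,0,0,65],[59,0,0,0,0,0,65],[59,0,0,0,0,0,65],[59,0,0,0,0,0,65],[59,0,0,0,0,0,65],[50,0,0,0,0,0,65],[35,0,0,0,0,0,65],[18,0,0,0,0,0,65],[0,0,30,0,0,0,65],[0,0,30,0,0,0,65],[0,0,0,0,0,0,65]]

```text
time: 45.85
tool_pos: [0.4482, 0.3171, 0.2074]
tool_rot: [-0.001, 0.707, 0.707, -0.003]
contact_force: [-0.1, 0.3, -0.6]
gripper_width: 0.758
grasp_force: 0.0
```

Emit:
servo_tool:
  moves:
    - [[0,0,30,0,0,0,65],[0,0,18,0,0,0,65],[0,0,8,0,0,0,65],[0,0,0,0,0,0,65],[0,0,0,0,0,0,15],[0,0,0,0,0,0,15],[0,0,0,0,0,0,15],[0,0,0,0,0,0,15],[0,0,0,0,0,0,15],[0,0,0,0,0,0,15]]

```text
time: 47.1
tool_pos: [0.4499, 0.3188, 0.1552]
tool_rot: [0.0, 0.707, 0.707, 0.001]
contact_force: [-0.5, -0.7, 4.7]
gripper_width: 0.378
grasp_force: 59.9
```

Emit:
servo_tool:
  moves:
    - [[0,0,-8,0,0,0,15],[0,0,-20,0,0,0,15],[0,0,-30,0,0,0,15],[0,0,-30,0,0,0,15],[0,0,-25,0,0,0,15],[-15,-2,-3,0,0,0,15],[-35,-4,0,0,0,0,15],[-50,-4,0,0,0,0,15],[-50,-4,0,0,0,0,15],[-50,-4,0,0,0,0,15],[-50,-4,0,0,0,0,15],[-50,-4,0,0,0,0,15]]

```text
time: 48.6
tool_pos: [0.4222, 0.0164, 0.2686]
tool_rot: [-0.0, 0.707, 0.707, -0.001]
contact_force: [0.3, 0.4, -3.3]
gripper_width: 0.382
grasp_force: 59.9
```

Emit:
servo_tool:
  moves:
    - [[-50,-4,0,0,0,0,15],[-50,-4,0,0,0,0,15],[-50,-4,0,0,0,0,15],[-50,-4,0,0,0,0,15],[-50,-1,0,0,0,0,15],[-45,0,0,0,0,0,15],[-30,0,0,0,0,0,15],[-12,0,0,0,0,0,15],[0,0,0,0,0,0,15],[0,0,0,0,0,0,15]]

```text
time: 49.85
tool_pos: [0.4068, -0.3176, 0.2695]
tool_rot: [-0.0, 0.707, 0.708, 0.0]
contact_force: [0.3, 0.9, -2.9]
gripper_width: 0.377
grasp_force: 60.0
```

Emit:
servo_tool:
  moves:
    - [[0,0,25,0,0,0,15],[0,0,35,0,0,0,15],[0,0,28,0,0,0,15],[0,0,13,0,0,0,15],[0,0,4,0,0,0,15],[0,0,2,0,0,0,15],[0,0,0,0,0,0,15],[0,0,0,0,0,0,15]]

```text
time: 50.85
tool_pos: [0.4072, -0.3191, 0.1638]
tool_rot: [0.001, 0.707, 0.707, -0.0]
contact_force: [0.2, -0.3, -2.4]
gripper_width: 0.383
grasp_force: 60.0
```

Emit:
servo_tool:
  moves:
    - [[0,-0.5,2,0,0,0,15],[0,0,1.5,0,0,0,15],[0,0,1,0,0,0,15],[0,0,0,0,0,0,15],[0,0,0,0,0,0,15]]

```text
time: 51.48
tool_pos: [0.4064, -0.3191, 0.1592]
tool_rot: [0.0, 0.707, 0.707, -0.0]
contact_force: [-2.3, 0.9, 4.0]
gripper_width: 0.38
grasp_force: 60.9
```

Emit:
servo_tool:
  moves:
    - [[0,0,0,0,0,0,50],[0,0,0,0,0,0,65],[0,0,0,0,0,0,65],[0,0,-15,0,0,0,65],[0,0,-40,0,0,0,65],[0,0,-40,0,0,0,65],[20,0,-16,0,0,0,65],[45,5,0,0,0,0,65],[59,5,0,0,0,0,65],[59,5,0,0,0,0,65],[59,5,0,0,0,0,65],[59,5,0,0,0,0,65]]

```text
time: 52.98
tool_pos: [0.4312, -0.0159, 0.2708]
tool_rot: [0.001, 0.707, 0.707, 0.001]
contact_force: [0.4, -1.1, 0.2]
gripper_width: 0.761
grasp_force: 0.0
```

Emit:
servo_tool:
  moves:
    - [[59,5,0,0,0,0,65],[59,5,0,0,0,0,65],[59,5,0,0,0,0,65],[59,5,0,0,0,0,65],[59,5,0,0,0,0,65],[59,0,0,0,0,0,65],[40,0,0,0,0,0,65],[20,0,0,0,0,0,65],[0,0,30,0,0,0,65],[0,0,30,0,0,0,65],[0,0,0,0,0,0,65]]

```text
time: 54.35
tool_pos: [0.4547, 0.3949, 0.2067]
tool_rot: [-0.0, 0.707, 0.707, -0.003]
contact_force: [0.5, 0.6, 0.3]
gripper_width: 0.765
grasp_force: 0.0
```

Emit:
servo_tool:
  moves:
    - [[0,0,30,0,0,0,65],[0,0,18,0,0,0,65],[0,0,8,0,0,0,65],[0,0,0,0,0,0,65],[0,0,0,0,0,0,15],[0,0,0,0,0,0,15],[0,0,0,0,0,0,15],[0,0,0,0,0,0,15],[0,0,0,0,0,0,15],[0,0,0,0,0,0,15]]

```text
time: 55.6
tool_pos: [0.4565, 0.3969, 0.1548]
tool_rot: [0.0, 0.707, 0.707, 0.001]
contact_force: [-0.9, 0.5, 6.0]
gripper_width: 0.382
grasp_force: 60.4
```

Emit:
servo_tool:
  moves:
    - [[0,0,-8,0,0,0,15],[0,0,-20,0,0,0,15],[0,0,-30,0,0,0,15],[0,0,-30,0,0,0,15],[0,0,-25,0,0,0,15],[-15,-1.5,-3,0,0,0,15],[-35,0,0,0,0,0,15],[-50,0,0,0,0,0,15],[-50,0,0,0,0,0,15],[-50,0,0,0,0,0,15],[-50,0,0,0,0,0,15],[-50,0,0,0,0,0,15]]

```text
time: 57.1
tool_pos: [0.4531, 0.0942, 0.2678]
tool_rot: [-0.0, 0.707, 0.707, -0.001]
contact_force: [0.5, -0.3, -2.2]
gripper_width: 0.381
grasp_force: 60.0
```

Emit:
servo_tool:
  moves:
    - [[-50,0,0,0,0,0,15],[-50,0,0,0,0,0,15],[-50,0,0,0,0,0,15],[-50,0,0,0,0,0,15],[-50,0,0,0,0,0,15],[-50,0,0,0,0,0,15],[-40,0,0,0,0,0,15],[-20,0,0,0,0,0,15],[-7,0,0,0,0,0,15],[0,0,0,0,0,0,15],[0,0,0,0,0,0,15]]

```text
time: 58.48
tool_pos: [0.4549, -0.2695, 0.2693]
tool_rot: [-0.0, 0.706, 0.708, 0.0]
contact_force: [0.3, -0.1, -3.3]
gripper_width: 0.382
grasp_force: 60.0
```

Set-down height is about 0.1588.

Emit:
servo_tool:
  moves:
    - [[0,0,25,0,0,0,15],[0,0,35,0,0,0,15],[0,0,28,0,0,0,15],[0,0,13,0,0,0,15],[0,0,4,0,0,0,15],[0,0,2,0,0,0,15],[0,0,0,0,0,0,15],[0,0,0,0,0,0,15]]

```text
time: 59.48
tool_pos: [0.4552, -0.271, 0.1633]
tool_rot: [0.001, 0.707, 0.707, 0.0]
contact_force: [-0.5, -1.2, -3.3]
gripper_width: 0.38
grasp_force: 60.0
```

Emit:
servo_tool:
  moves:
    - [[0,0,2,0,0,0,15],[0,0,1,0,0,0,15],[0,0,0.5,0,0,0,15],[0,0,0,0,0,0,15],[0,0,0,0,0,0,15]]

```text
time: 60.1
tool_pos: [0.4547, -0.2706, 0.1588]
tool_rot: [-0.0, 0.707, 0.707, -0.0]
contact_force: [0.1, 0.5, -1.9]
gripper_width: 0.376
grasp_force: 60.2
```

Emit:
servo_tool:
  moves:
    - [[0,0,1,0,0,0,15],[0,0,0,0,0,0,15],[0,0,0,0,0,0,50],[0,0,0,0,0,0,65],[0,0,0,0,0,0,65],[0,0,-15,0,0,0,65],[0,0,-40,0,0,0,65],[0,0,-50,0,0,0,65],[20,0,-40,0,0,0,65],[20,0,0,0,0,0,65],[0,0,0,0,0,0,65],[0,0,0,0,0,0,65]]

```text
time: 61.6
tool_pos: [0.4542, -0.2305, 0.3013]
tool_rot: [-0.001, 0.707, 0.707, -0.0]
contact_force: [-0.3, 0.1, 0.3]
gripper_width: 0.76
grasp_force: 0.0
```

```bash
python3 - <<'E'
from h import *
from plant import manip
f=wrist('w4');g=manip.grab_frame('scene')['image']
a=cv2.resize(f['image'][130:330,230:430],None,fx=2,fy=2);b=g[130:330,150:470]
b=cv2.resize(b[:, :],(400,250));b=np.vstack([b,np.zeros((150,400,3),np.uint8)])
cv2.imwrite('pics/e.png',np.hstack([a,b]))
E
```

```text
(no output)
```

View pics/e.png

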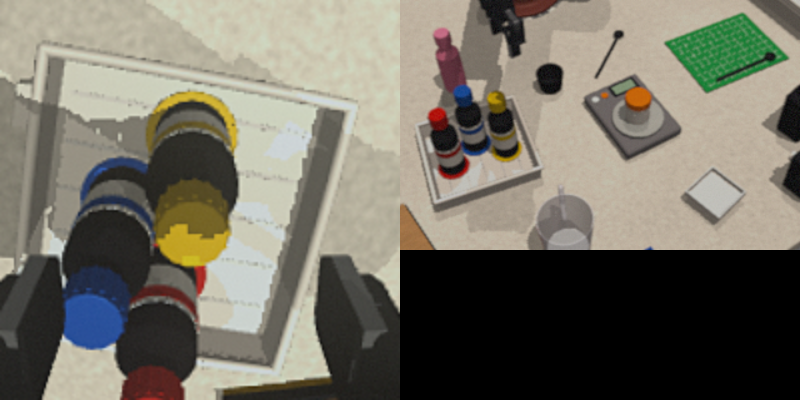

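Each bottle stands upright in the ring of its own colour, centred, and the jar is on the pan. The spoon is untouched and the arm is clear.

```bash
python3 -c "
from plant import manip
print(manip.job_done())"
```

```text
the job is handed in; nothing more can be done
None
```

The jar stands upright on the middle of the scale pan, all three bottles are back upright on their own seats, the spoon is where it lay, and the job was handed in at about 62 s of the 147 s allowed.

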